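Re-seal and close the gear housing

TASK

I have just renewed the seal strip on the side of the gear housing nearest you: bed it down by running the ground steel block along it from its left end to its right end, pressing down steadily with 8 N or so, then lay the block back on the bench. Next turn the wing of the quarter-turn fastener lengthwise to the housing, in line with the slot in the cover, let go of it, and lower the cover by its handle over the locating pin and the wing until it lies flat on the seal all round. Finish while still holding the cover, pressing it evenly against the frame with 10 to 15 N (do not let go, do not crush the seal) so that I can lock the fastener; leave the other tools where they are.

Things in the scene. Friction and masses are not known exactly. Their poses are not given: they have to be found in the camera images.
- housing: grey cast gear housing, fixed, 140 (x) x 180 (y) mm, open at the top over two gears. Origin: centre of its underside, on the bench; x away from the robot, y to the left along its length, z up; yaw within 0.2 rad. Its top, the frame face, is at z = 64 mm and carries four rubber seal strips. Feet 8 mm high project 20 mm at both ends, a shaft end 32 mm at the back
- pin_tip (a point): tip of the steel locating pin, 8 mm thick with a tapered tip, upright on the frame face at housing x = 0, y = +52 mm; the tip is 100 mm above the bench
- front_seal: renewed black rubber seal strip on the side nearest the robot, centred at housing x = -58 mm, y = 0; 12 x 168 x 6 mm, long along y, axes as the housing's. Origin: centre of its underside, 64 mm above the bench (top at 70 mm) unloaded. Like each strip it sinks under load as a spring, 2.5 N per mm, 5 mm at most (all four under the cover: 10 N per mm)
- rear_seal: older seal strip on the far side, centred at housing x = +58, y = 0 mm; size, height, origin and spring as the front one
- left_seal: older seal strip at the left end, 102 mm long along x, centred at housing x = 0, y = +78 mm; otherwise as the front one
- right_seal: older seal strip at the right end, 102 mm long along x, centred at housing x = 0, y = -78 mm; otherwise as the front one
- fastener (a joint): angle of the steel quarter-turn fastener at housing x = 0, y = -52 mm: 0 when its wing lies along the housing's y axis, in line with the slot of the fitted cover; positive anticlockwise from above. Turns from -0.5 to 1.6, starts between 0.6 and 1.45, light friction, stays where it is left. It passes the slot within about 0.17 of 0
- fastener_grip (a point): on the fastener's axis at the top face of its wing, turning with it. The wing is an upright bar 26 mm long (along the point's y axis), 8 mm thick and 18 mm tall, 74 to 92 mm above the bench, on a neck 8 mm thick
- cover: grey painted metal cover plate 130 (x) x 170 (y) x 5 mm, 0.25 to 0.45 kg, flat on the bench, yaw -0.5 to 0. Origin: centre of its underside, z up. Pin hole 12 mm wide at x = 0, y = +52; slot 12 (x) x 34 (y) mm at x = 0, y = -52. Black bow handle: bar along x, 90 long, 12 wide, 14 tall, its middle 36 mm above the underside. Fitted, origin and axes agree with the housing's, 70 mm up
- steel_block: ground steel block with two holes in its top, 35 (x) x 60 (y) x 22 mm, about 0.35 kg, lying flat on the bench, long side within 0.3 rad of world y; origin at the centre of its underside
- sanding_block: bystander: loose brown cork sanding block, 56 x 90 x 28 mm, near the front edge of the bench; origin at the centre of its underside
- toggle_fixture: obstacle, fixed: wooden gluing fixture with a red-handled toggle clamp between the cover and the housing and behind them; board 130 x 200 mm, handle up to 150 mm high: carry things well above or in front of it. Origin: centre of its underside
- spring_clamp: bystander: loose spring clamp with black and orange handles, 56 x 108 x 22 mm, near the front edge of the bench; origin at the centre of its underside

How it is judged:
By the outcome, as a careful person would: the job done as asked, in the order asked, and still so for the second after the job is handed in, while the arm keeps its last pose, push and grip.
It also fails if it takes over 72 s, if anything falls off the work surface, if the arm or the gripper's body presses on something with over 40 N, if the wrist force passes 120 N, or if a joint passes its speed limit or range.

ROBOT

A 6-joint arm with a two-finger parallel gripper is mounted at the origin on a cart in front of the work surface, level with it; the furniture and walls round the work are solid. World frame = base frame: x ahead of the robot, y to its left, z up, the work surface at z = 0. Lengths are in m, angles in degrees, forces in N, time in s.
With the tool pointing down it reaches from about 0.35 to 0.875 m from the base axis. Payload 4.2 kg.
Tool frame: the origin (TCP) lies between the finger pads; the fingertips stand 25 mm ahead of it and the grasp point (between the pads) lies 6 mm ahead of it (r.tips_ahead is the distance from the TCP to the fingertips, in m); z points along the fingers, y is the direction in which the jaws open and shut (so a half turn about z gives the same grasp; the last joint's range is limited). The gripper opens to 87 mm and grips with 3 to 60 N. Pads are 19 mm wide; open, the fingers measure 117 mm over their backs; the gripper's body (75 mm by 190 mm) begins 51 mm behind the grasp point.
Start: joints at [-49.813, 22.042, 0.453, 0, -68.411, -14.817], TCP at [0.268, -0.565, 0.248] pointing down, gripper open.
Joint ranges: [-179.83, 179.83], [-69.29, 118.12], [-61.27, 80.66], [-181.25, 117.63], [-171.15, -9.14], [-177.46, 177.46]. Speed limits (degrees/s): [159.86, 159.86, 180, 180, 180, 180].

INTERFACE

Orientations are given as a 3x3 rotation matrix whose columns are the frame's x, y, z axes.
In Python, from station import r, vision, finish_job gives the robot as it stands.
- The arm moves only by the shell command python3 -m jog 'ROWS'. ROWS is a JSON object of lists of equal length, an entry for each row: "rot": the turn, a rotation vector about the world's x, y, z in degrees, a list of three; "delta_pos": the shift along the world's x, y, z in mm, a list of three; "grip": the opening in per cent of the stroke, from 0 (shut) to 100 (fully open). A call has 1 to 10 rows; each row shifts and turns the commanded pose from where the row before left it; what a row does not reach is not made up. A row lasts 1/12 s, in which the tool goes at most 41.7 mm and 7.16 degrees, less where a joint would pass 70% of its speed; a pose out of reach is approached as far as the arm can. A call with a gripper value outside its range is refused whole. The fingers move at their own pace and stop on an object; the grip force is fixed at half the most. Time passes only in rows, so rows that do not move let the fingers close. It gives the time, the measured TCP pose, the force and the opening at its end, in the units of the state.
- r.sense(): the state, without advancing time (a new reading comes with each control period).
- vision.capture(name): name is "scene" or "top" or "wrist"; returns a dict with "frame" (480x640x3 uint8, red, green, blue), "K" (3x3 intrinsics, pixels), "xyz" and "orientation" of the camera in the world. Camera axes: x right, y up, looking along -z (the intrinsics and any distortion apply to the point x, -y, -z); pixel columns grow to the right and rows downward; lengths in m; the calibration is good to about 2 mm. A picture is of the moment at which its call begins. There is no depth.
- finish_job(): hands the job in, once; it reports no verdict.
The state is a dict: "time_s": time; "joints": joint angles; "joint_velocities": joint speeds; "effort": joint torques, N m; "tcp_pos": TCP position; "ee_rot": TCP orientation; "wrist_force": force on the tool from outside, world axes, zero at the start; "moment": the same for the moment, N m; "gripper_width": opening from 0.0 (shut) to 1.0 (fully open).
Only numpy, scipy, OpenCV 4.12 (cv2) and the standard library are available. Lean on these libraries where they do the work, as an engineer would, in place of code of your own. Each camera call takes 0.05 s, during which the arm holds its last target. There are 200 camera calls.

## Working session

There is one attempt and no reset: what is moved stays moved. The work goes in short steps, Python scripts to look and compute and a shell command to move; the robot and the scene stay as the last step left them, time stands still between calls to the robot, and variables do not carry over. Pictures are saved under pics/ and viewed, about 8 in all and at most 12, crops included, and the job is handed in when it is done.

```bash
mkdir -p pics; ls; python3 - <<'E'
from station import r, vision
import cv2,numpy as np
s=r.sense();print(s)
for n in("scene","top"):
    c=vision.capture(n);cv2.imwrite(f"pics/{n}0.png",c["frame"][:,:,::-1]);print(n,c["K"],c["xyz"],c["orientation"],[k for k in c])
E
```

```text
pics
{'time_s': 0.0, 'joints': array([-4.98134574e+01,  2.20903833e+01,  3.78412984e-01, -3.06807297e-02,
       -6.84121849e+01, -1.48163941e+01]), 'joint_velocities': array([ 0.02071422,  0.00795622,  0.10243466, -0.06435609, -0.03137098,
       -0.02097314]), 'effort': array([ 1.24661492e-04, -3.90662062e+01,  1.87402707e+01,  4.21959221e+00,
        1.11070319e-02, -2.27191813e-04]), 'tcp_pos': array([ 0.26756675, -0.56420126,  0.24644983]), 'ee_rot': array([[-9.03643240e-01, -4.28284787e-01, -1.01784781e-03],
       [-4.28285990e-01,  9.03641081e-01,  1.97666778e-03],
       [ 7.31923563e-05,  2.22213243e-03, -9.99997528e-01]]), 'wrist_force': array([0.24069715, 0.50566002, 0.08216491]), 'moment': array([-0.04739805, -0.01982861,  0.02185022]), 'gripper_width': 1.0014329377696678}
scene [[494.13284046   0.         323.78509964]
 [  0.         494.13284046 231.85642245]
 [  0.           0.           1.        ]] [-0.22883892  0.4298481   0.73865809] [[-0.61524915  0.46498485 -0.63659844]
 [-0.78829805 -0.35530534  0.50233882]
 [ 0.00739312  0.81089284  0.58514796]] ['frame', 'K', 'xyz', 'orientation']
top [[541.42835055   0.         326.53563896]
 [  0.         541.42835055 240.8464187 ]
 [  0.           0.           1.        ]] [ 0.40632417 -0.17706009  1.1464856 ] [[ 0.00340111  0.99703965 -0.07681389]
 [-0.99999215  0.00323474 -0.00229015]
 [-0.00203489  0.07682108  0.99704282]] ['frame', 'K', 'xyz', 'orientation']
```

View pics/top0.png

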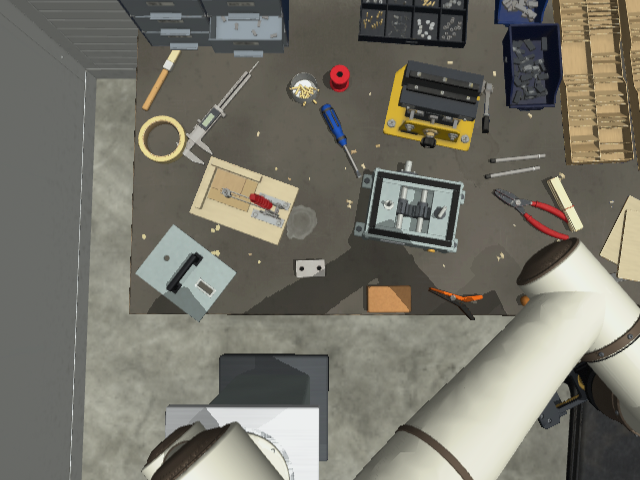

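View pics/scene0.png

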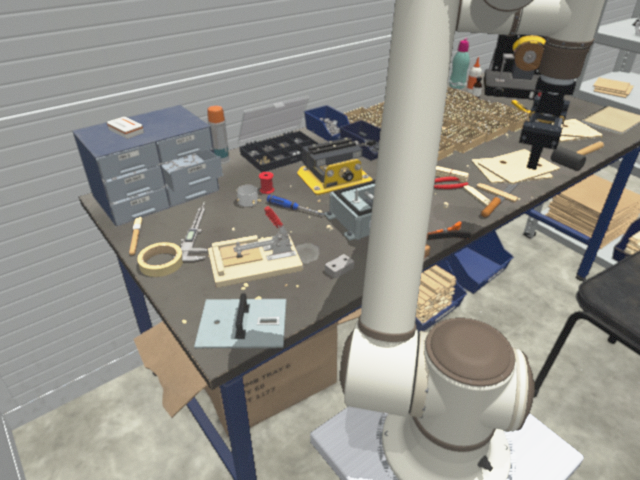

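Top view: the housing is at about (412,208), cover (187,272), block (310,268), fixture (245,200), and cork (388,298) and clamp (457,298). I'll enlarge that region.

```bash
cat > h.py <<'E'
import cv2,numpy as np
from station import r,vision
def cap(n,name=None):
    c=vision.capture(n)
    if name: cv2.imwrite(f"pics/{name}.png",c["frame"][:,:,::-1])
    return c
def ray(c,uv,z):
    uv=np.atleast_2d(np.float64(uv)); K=np.array(c["K"])
    d=np.c_[(uv[:,0]-K[0,2])/K[0,0],-(uv[:,1]-K[1,2])/K[1,1],-np.ones(len(uv))]@np.array(c["orientation"]).T
    o=np.array(c["xyz"]); return o+d*((z-o[2])/d[:,2])[:,None]
def proj(c,p):
    q=(np.atleast_2d(p)-np.array(c["xyz"]))@np.array(c["orientation"]);K=np.array(c["K"])
    return np.c_[K[0,2]+K[0,0]*q[:,0]/-q[:,2],K[1,2]-K[1,1]*q[:,1]/-q[:,2]]
E
python3 - <<'E'
from h import *
c=cap("top");f=c["frame"][:,:,::-1]
cr=cv2.resize(f[155:325,350:480],None,fx=3.5,fy=3.5,interpolation=cv2.INTER_CUBIC)
cr2=cv2.resize(f[155:325,130:235],None,fx=3.2,fy=3.5,interpolation=cv2.INTER_CUBIC)
cv2.imwrite("pics/crop1.png",np.hstack([cr2,cr]))
hsv=cv2.cvtColor(f,cv2.COLOR_BGR2HSV);g=hsv[:,:,2]
def box(x0,x1,y0,y1,mask,z,lab):
    m=np.zeros_like(mask);m[y0:y1,x0:x1]=mask[y0:y1,x0:x1]
    n=cv2.findContours(m.astype(np.uint8),0,1)[0];k=max(n,key=cv2.contourArea)
    b=cv2.boxPoints(cv2.minAreaRect(k));w=ray(c,b,z);print(lab,b.round(1).tolist(),w[:,:2].round(4).tolist(),"mean",w.mean(0).round(4),"sides",np.linalg.norm(w[1]-w[0]).round(4),np.linalg.norm(w[2]-w[1]).round(4),"ang",[float(np.degrees(np.arctan2(*(w[i+1]-w[i])[[1,0]])).round(1)) for i in(0,1)])
print(f[272,150],f[268,300],f[300,400],f[300,300],f[280,220])
M=(g>120)
box(285,335,250,285,M,.022,"block")
box(130,240,220,325,M,.005,"cover")
box(360,420,280,320,(hsv[:,:,1]>100),.028,"cork")
box(372,462,168,248,(g<60),.07,"seals")
box(352,470,150,255,M,.064,"housing")
E
```

```text
[175 179 166] [32 34 34] [ 95 148 201] [54 61 63] [183 188 174]
block [[295.3999938964844, 260.0], [324.0, 258.8999938964844], [324.6000061035156, 276.1000061035156], [296.1000061035156, 277.20001220703125]] [[0.4528, -0.11], [0.4553, -0.1693], [0.4196, -0.1708], [0.4171, -0.1116]] mean [ 0.4362 -0.1404  0.022 ] sides 0.0593 0.0357 ang [-87.6, -177.6]
cover [[130.0, 324.0], [130.0, 224.0], [239.0, 224.0], [239.0, 324.0]] [[0.3185, 0.236], [0.5288, 0.2426], [0.5295, 0.0113], [0.3193, 0.008]] mean [0.424  0.1245 0.005 ] sides 0.2103 0.2313 ang [1.8, -89.8]
cork [[367.0, 285.0], [410.0, 285.0], [410.0, 312.0], [367.0, 312.0]] [[0.4016, -0.2581], [0.4019, -0.3466], [0.3467, -0.3461], [0.3464, -0.258]] mean [ 0.3742 -0.3022  0.028 ] sides 0.0885 0.0552 ang [-89.8, 179.5]
seals [[367.5, 232.8000030517578], [377.79998779296875, 171.10000610351562], [460.3999938964844, 184.89999389648438], [450.1000061035156, 246.5]] [[0.5057, -0.2564], [0.6304, -0.2774], [0.6029, -0.4431], [0.4787, -0.4207]] mean [ 0.5544 -0.3494  0.07  ] sides 0.1264 0.168 ang [-9.6, -99.4]
housing [[363.70001220703125, 236.39999389648438], [375.6000061035156, 166.60000610351562], [467.70001220703125, 182.3000030517578], [455.79998779296875, 252.1999969482422]] [[0.4988, -0.249], [0.641, -0.2734], [0.6093, -0.4595], [0.4679, -0.4333]] mean [ 0.5542 -0.3538  0.064 ] sides 0.1442 0.1887 ang [-9.8, -99.7]
```

View pics/crop1.png

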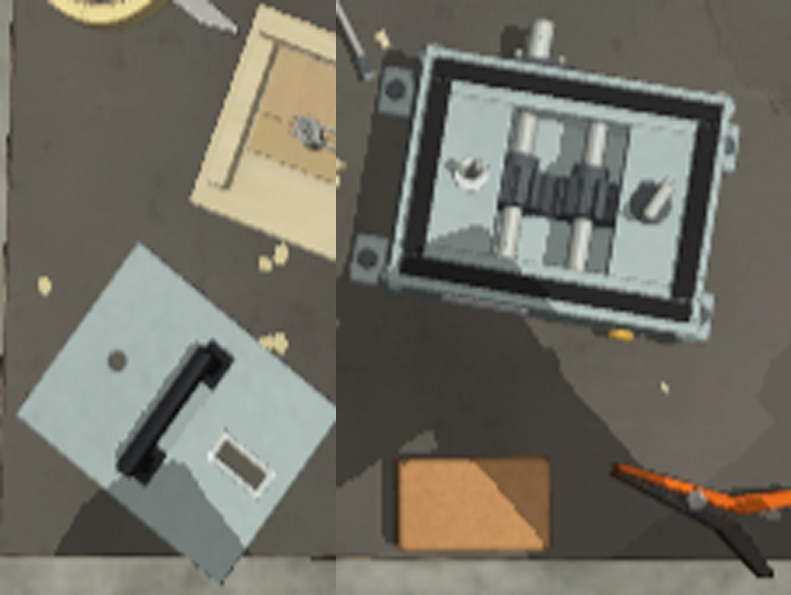

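Crop: the pin is at about (384,203), the wing at (433,212), and the seal ring is clean. The cover hole is at (166.6,258), its slot at (205,287). I'll move toward the block.

```bash
python3 -m jog '{"rot":[[0,0,6.7],[0,0,6.7],[0,0,6.7],[0,0,6.7],[0,0,6.7],[0,0,6.7],[0,0,6.7],[0,0,6.7],[0,0,6.7],[0,0,6.7]],"delta_pos":[[14,36,0],[14,36,0],[14,36,0],[14,36,0],[14,36,0],[14,36,0],[14,36,0],[14,36,0],[14,36,0],[14,36,0]],"grip":[100,100,100,100,100,100,100,100,100,100]}'
python3 -m jog '{"rot":[[0,0,0],[0,0,0],[0,0,0],[0,0,0]],"delta_pos":[[14,32,-20],[14,32,-20],[0,0,0],[0,0,0]],"grip":[100,100,100,100]}'
python3 - <<'E'
from h import *
c=cap("wrist","w1");print(c["xyz"],c["orientation"],c["K"][0]);print(r.sense()["tcp_pos"],r.sense()["ee_rot"])
c=cap("top")
f=c["frame"][:,:,::-1]
P=lambda u,v,z:ray(c,[[u,v]],z)[0]
h=P(166.6,257.9,.005);s=P(205.3,287.3,.005);print("hole",h,"slot",s,"mid",(h+s)/2,"d",np.linalg.norm(h-s),"yaw",np.degrees(np.arctan2(*(h-s)[[1,0]]))-90)
E
```

```text
time_s: 0.98
tcp_pos: [0.4079, -0.2028, 0.2476]
ee_rot: [[0.047, -0.999, 0.0], [-0.999, -0.047, 0.0], [-0.0, -0.0, -1.0]]
wrist_force: [0.9, -0.4, 0.0]
gripper_width: 0.999
time_s: 1.32
tcp_pos: [0.4356, -0.1392, 0.2065]
ee_rot: [[0.045, -0.999, -0.003], [-0.999, -0.045, -0.0], [-0.0, 0.003, -1.0]]
wrist_force: [0.3, -0.3, -1.3]
gripper_width: 1.001
[ 0.43965404 -0.20583974  0.34361133] [[-0.99901583  0.04229734  0.01335324]
 [-0.04427287 -0.96922427 -0.24216569]
 [ 0.00269932 -0.24251854  0.97014301]] [406.6140208    0.         314.51078776]
[ 0.43584555 -0.14026644  0.20735287] [[ 4.32330721e-02 -9.99064511e-01 -1.00178153e-03]
 [-9.99064970e-01 -4.32327522e-02 -3.38840302e-04]
 [ 2.95213548e-04  1.01549394e-03 -9.99999441e-01]]
hole [0.4570697  0.16301235 0.005     ] slot [0.39552364 0.08001756 0.005     ] mid [0.42629667 0.12151496 0.005     ] d 0.10332498431758665 yaw -36.55934935357651
```

View pics/w1.png

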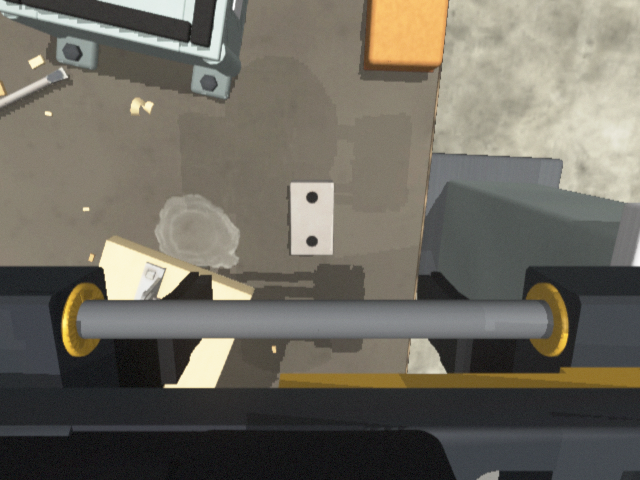

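The wrist view shows the block at (312,218), clear of the fingers. I'll measure it in that image.

```bash
python3 - <<'E'
from h import *
c=cap("wrist");f=c["frame"][:,:,::-1]
g=cv2.cvtColor(f,cv2.COLOR_BGR2HSV)
m=np.zeros((480,640),np.uint8);m[160:270,260:360]=(g[160:270,260:360,2]>150)
k=max(cv2.findContours(m,0,1)[0],key=cv2.contourArea)
b=cv2.boxPoints(cv2.minAreaRect(k));print(b)
w=ray(c,b,.022);print(w.mean(0),[np.linalg.norm(w[i+1]-w[i]) for i in(0,1)],[np.degrees(np.arctan2(*(w[i+1]-w[i])[[1,0]])) for i in(0,1)])
s=[r.sense()]
print(s[0]["tcp_pos"],r.tips_ahead, np.degrees(np.arctan2(s[0]["ee_rot"][1,1],s[0]["ee_rot"][0,1])))
E
```

```text
[[291. 184.]
 [334. 184.]
 [334. 256.]
 [291. 256.]]
[ 0.4383567  -0.14139191  0.022     ] [np.float64(0.034068476104734076), np.float64(0.05944851151807549)] [np.float64(-177.65386587566945), np.float64(93.00847831387433)]
[ 0.43588248 -0.14136682  0.20807649] 0.025 -177.67626731342463
```

```bash
python3 -m jog '{"rot":[[0,0,0],[0,0,0],[0,0,0],[0,0,0],[0,0,0],[0,0,0],[0,0,0],[0,0,0]],"delta_pos":[[1.5,0,-30],[0,0,-35],[0,0,-35],[0,0,-35],[0,0,-25],[0,0,-17],[0,0,0],[0,0,0]],"grip":[100,100,100,100,100,100,100,100]}'
python3 -m jog '{"rot":[[0,0,0],[0,0,0],[0,0,0],[0,0,0],[0,0,0],[0,0,0]],"delta_pos":[[0,0,0],[0,0,0],[0,0,0],[0,0,0],[0,0,0],[0,0,0]],"grip":[10,10,10,10,10,10]}'
```

```text
time_s: 2.13
tcp_pos: [0.4373, -0.1418, 0.0306]
ee_rot: [[0.04, -0.999, -0.001], [-0.999, -0.04, -0.0], [0.0, 0.001, -1.0]]
wrist_force: [-0.3, -0.4, 1.3]
gripper_width: 0.999
time_s: 2.63
tcp_pos: [0.4375, -0.1406, 0.031]
ee_rot: [[0.042, -0.999, 0.001], [-0.999, -0.042, 0.0], [0.0, -0.001, -1.0]]
wrist_force: [0.5, 0.1, -1.4]
gripper_width: 0.628
```

```bash
python3 -m jog '{"rot":[[0,0,0],[0,0,0],[0,0,0],[0,0,0],[0,0,0],[0,0,0],[0,0,0],[0,0,0],[0,0,0]],"delta_pos":[[0,0,0],[0,0,0],[0,0,0],[0,0,0],[0,0,0],[0,0,10],[0,0,30],[0,0,40],[0,0,40]],"grip":[10,10,10,10,10,10,10,10,10]}'
python3 -m jog '{"rot":[[0,0,-3],[0,0,-3],[0,0,-3],[0,0,-3],[0,0,0],[0,0,0]],"delta_pos":[[20,-25,28],[20,-25,28],[28,-25,28],[28,-25,16],[0,0,0],[0,0,0]],"grip":[10,10,10,10,10,10]}'
python3 - <<'E'
from h import *
c=cap("wrist","w2");np.save("w2.npy",c,allow_pickle=True);print(r.sense())
E
```

```text
time_s: 3.38
tcp_pos: [0.4356, -0.1406, 0.1505]
ee_rot: [[0.041, -0.999, -0.005], [-0.999, -0.041, 0.0], [-0.001, 0.005, -1.0]]
wrist_force: [2.5, -0.0, -3.8]
gripper_width: 0.398
time_s: 3.88
tcp_pos: [0.5299, -0.2377, 0.2453]
ee_rot: [[-0.169, -0.986, -0.001], [-0.986, 0.169, 0.001], [-0.001, 0.001, -1.0]]
wrist_force: [-1.4, 1.3, -4.2]
gripper_width: 0.401
{'time_s': 3.9333, 'joints': array([ -8.15819715,  17.82648116,  -6.29425573,  -0.09324187,
       -66.11092747,  -1.50913061]), 'joint_velocities': array([ 0.97731367, -0.98918147, -2.76029726, -0.12950704, -0.02542196,
       -0.05106389]), 'effort': array([-3.33934044e-01, -3.71062481e+01,  2.09730113e+01,  4.89554957e+00,
        1.55519731e-01,  1.24581471e-03]), 'tcp_pos': array([ 0.52841212, -0.23676226,  0.24430816]), 'ee_rot': array([[-0.16858248, -0.98568026, -0.00379074],
       [-0.98568659,  0.16857569,  0.0020466 ],
       [-0.00137827,  0.0040815 , -0.99999072]]), 'wrist_force': array([-0.75749216,  0.36578655, -3.13869902]), 'moment': array([0.06364862, 0.20863478, 0.04159138]), 'gripper_width': 0.40040809536316063}
```

View pics/w2.png

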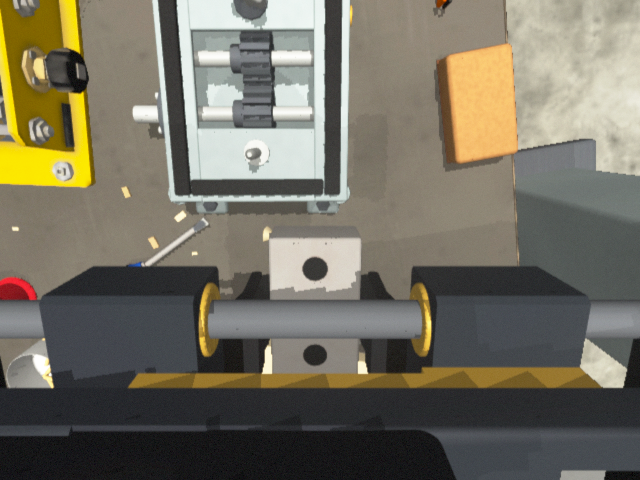

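The pin is at about (253,155), the left seal at row 187, the front seal near column 330 and the rear seal near column 175. I'll fit lines to the strip centre lines.

```bash
python3 - <<'E'
from h import *
c=np.load("w2.npy",allow_pickle=True).item();g=cv2.cvtColor(c["frame"],cv2.COLOR_RGB2GRAY);d=(g<55)
def runs(v,lo,hi):
    i=np.where(v[lo:hi])[0]
    return (i.min()+i.max())/2+lo,i.max()-i.min() if len(i) else None
F=[];R=[];L=[]
for y in range(30,165,3):
    for A,lo,hi in((F,312,350),(R,155,195)):
        i=np.where(d[y,lo:hi])[0]
        if 8<len(i): A.append([(i.min()+i.max())/2+lo,y])
for x in range(205,305,3):
    i=np.where(d[172:205,x])[0]
    if len(i)>5: L.append([x,(i.min()+i.max())/2+172])
def fit(A):
    w=ray(c,A,.07)[:,:2].astype(np.float32);v=cv2.fitLine(w,cv2.DIST_HUBER,0,.001,.001).ravel();return v,len(A)
print(F[:2],R[:2],L[:2])
(f,_),(rr,_),(l,_)=fit(F),fit(R),fit(L);print(f,rr,l)
def isect(a,b):
    t=np.linalg.solve(np.c_[a[:2],-b[:2]],b[2:]-a[2:]);return a[2:]+t[0]*a[:2]
FL,RL=isect(f,l),isect(rr,l)
print("FL",FL,"RL",RL,"d(116)",np.linalg.norm(RL-FL))
x=(RL-FL)/np.linalg.norm(RL-FL);y=f[:2]*np.sign(f[1]);print("yaw x",np.degrees(np.arctan2(x[1],x[0])),"yaw y",np.degrees(np.arctan2(y[1],y[0]))-90,np.degrees(np.arctan2(rr[1],rr[0]))-90)
yaw=np.arctan2(y[1],y[0])-np.pi/2;C=(FL+RL)/2-.078*np.array([-np.sin(yaw),np.cos(yaw)]);print("C",C)
for C,yaw in((C,yaw),(np.array([.5544,-.3494]),np.radians(-9.5))):
    Rm=np.array([[np.cos(yaw),-np.sin(yaw)],[np.sin(yaw),np.cos(yaw)]])
    for n,p in(("start",[-.069,.06]),("end",[-.069,-.06])):print(n,C+Rm@p)
    print("pin tip proj",proj(c,[*(C+Rm@[0,.052]),.1]))
E
```

```text
[] [] []Traceback (most recent call last):
  File "<stdin>", line 17, in <module>
  File "<stdin>", line 15, in fit
  File "h.py", line 9, in ray
    d=np.c_[(uv[:,0]-K[0,2])/K[0,0],-(uv[:,1]-K[1,2])/K[1,1],-np.ones(len(uv))]@np.array(c["orientation"]).T
             ~~^^^^^
IndexError: index 0 is out of bounds for axis 1 with size 0
```

```bash
cat > hs.py <<'E'
from h import *
c=np.load("w2.npy",allow_pickle=True).item();g=cv2.imread("pics/w2.png",0)
print(g[100,150:200:4],g[100,312:352:3],g[172:205:3,260])
d=(g<75)
F=[];R=[];L=[]
for y in range(30,165,3):
    for A,lo,hi in((F,312,350),(R,155,195)):
        i=np.where(d[y,lo:hi])[0]
        if 5<len(i): A.append([(i.min()+i.max())/2+lo,y])
for x in range(205,305,3):
    i=np.where(d[172:205,x])[0]
    if len(i)>4: L.append([x,(i.min()+i.max())/2+172])
def fit(A):
    w=ray(c,A,.07)[:,:2].astype(np.float32);return cv2.fitLine(w,cv2.DIST_HUBER,0,.001,.001).ravel()
print(F[:1],R[:1],L[:1],len(F),len(R),len(L))
f,rr,l=fit(F),fit(R),fit(L)
def isect(a,b):
    t=np.linalg.solve(np.c_[a[:2],-b[:2]],b[2:]-a[2:]);return a[2:]+t[0]*a[:2]
FL,RL=isect(f,l),isect(rr,l)
print("FL",FL,"RL",RL,"d(116)",np.linalg.norm(RL-FL))
x=(RL-FL)/np.linalg.norm(RL-FL);y=f[:2]*np.sign(f[1]);print("yaw x",np.degrees(np.arctan2(x[1],x[0])),"yaw y",np.degrees(np.arctan2(y[1],y[0]))-90,np.degrees(np.arctan2(rr[1],rr[0]))-90)
yaw=np.arctan2(y[1],y[0])-np.pi/2;C=(FL+RL)/2-.078*np.array([-np.sin(yaw),np.cos(yaw)]);print("C",C)
for C,yaw in((C,yaw),(np.array([.5544,-.3494]),np.radians(-9.5))):
    Rm=np.array([[np.cos(yaw),-np.sin(yaw)],[np.sin(yaw),np.cos(yaw)]])
    for n,p in(("start",[-.069,.06]),("end",[-.069,-.06])):print(n,C+Rm@p)
    print("pin tip proj",proj(c,[*(C+Rm@[0,.052]),.1]))
E
python3 hs.py
```

```text
[125 128 128 230 175  58  60  56  42 235 235 217 148] [148 227 238 238 146  60  60  58  63  57 233 238 164 128] [223 223 197  66  64  66  64  65 214 219  91]
[[np.float64(332.5), 30]] [[np.float64(169.0), 30]] [[205, np.float64(187.0)]] 45 45 34
FL [ 0.5123837  -0.26423165] RL [ 0.6256771  -0.28380662] d(116) 0.11497207
yaw x -9.802848 yaw y -9.429901 -9.549873
C [ 0.5562508  -0.35096508]
start [ 0.49801366 -0.28047087]
end [ 0.47835278 -0.39884928]
pin tip proj [[249.68177402 153.55375821]]
start [ 0.49624915 -0.27883458]
end [ 0.47644344 -0.39718885]
pin tip proj [[252.72802693 155.39354184]]
```

```bash
python3 -m jog '{"rot":[[0,0,0],[0,0,0],[0,0,0],[0,0,0],[0,0,0],[0,0,0],[0,0,0],[0,0,0]],"delta_pos":[[-16,-20,-20],[-15,-20,-30],[0,0,-35],[0,0,-35],[0,0,-10],[0,0,0],[0,0,0],[0,0,0]],"grip":[10,10,10,10,10,10,10,10]}'
python3 - <<'E'
from h import *
for i in range(4):
    s=r.sense();print(s["tcp_pos"],s["wrist_force"],s["moment"])
    vision.capture("top")
E
```

```text
time_s: 4.6
tcp_pos: [0.5, -0.277, 0.1185]
ee_rot: [[-0.166, -0.986, 0.004], [-0.986, 0.166, -0.002], [0.001, -0.004, -1.0]]
wrist_force: [0.1, -0.5, -2.8]
gripper_width: 0.4
[ 0.49999268 -0.277012    0.11846915] [ 0.06894653 -0.46404147 -2.83763482] [ 0.01662165 -0.05233332 -0.04057816]
[ 0.50009698 -0.277016    0.11873284] [-0.13862962 -0.57392081 -2.41064698] [0.0121121  0.07282342 0.02162382]
[ 0.49990722 -0.27701181  0.11865665] [-0.59170003 -0.73117119 -2.42142726] [0.02178328 0.03782327 0.00391077]
[ 0.49964782 -0.27696995  0.11838808] [-0.26792267  0.7679298  -2.84625563] [0.02886675 0.08944186 0.03827326]
```

```bash
python3 -m jog '{"rot":[[0,0,0],[0,0,0],[0,0,0],[0,0,0],[0,0,0],[0,0,0],[0,0,0],[0,0,0]],"delta_pos":[[-2,0,-8],[0,0,-6],[0,0,-2],[0,0,-1],[0,0,-1],[0,0,0],[0,0,0],[0,0,0]],"grip":[10,10,10,10,10,10,10,10]}'
python3 - <<'E'
from h import *
for i in range(4):
    s=r.sense();print(s["tcp_pos"],s["wrist_force"],s["moment"])
    vision.capture("top")
E
```

```text
time_s: 5.47
tcp_pos: [0.4964, -0.277, 0.0986]
ee_rot: [[-0.167, -0.986, 0.0], [-0.986, 0.167, -0.0], [0.0, -0.0, -1.0]]
wrist_force: [-2.1, 0.5, 1.7]
gripper_width: 0.399
[ 0.49636002 -0.27697542  0.09862579] [-2.14898137  0.4642506   1.70095473] [ 0.37636867  0.72406707 -0.03295643]
[ 0.496401   -0.27699269  0.0986228 ] [-2.32811318  1.64490247  1.61516039] [ 0.37586792  0.64877481 -0.03295313]
[ 0.49638953 -0.27700743  0.09858085] [-3.23655659  1.88917969  1.25287586] [ 0.4171939   0.72674112 -0.03263536]
[ 0.49638426 -0.27699628  0.09852451] [-2.01929452  1.27640658  1.66965439] [0.40321602 0.70963129 0.01580695]
```

```bash
python3 -m jog '{"rot":[[0,0,0],[0,0,0],[0,0,0],[0,0,0]],"delta_pos":[[0,0,-0.7],[0,0,-0.7],[0,0,0],[0,0,0]],"grip":[10,10,10,10]}'
python3 -c "
from h import *
for i in range(4):
    s=r.sense();print(s['tcp_pos'],s['wrist_force']);vision.capture('top')"
```

```text
time_s: 6.0
tcp_pos: [0.4965, -0.277, 0.0972]
ee_rot: [[-0.167, -0.986, 0.0], [-0.986, 0.167, -0.0], [0.0, -0.0, -1.0]]
wrist_force: [-2.5, 0.9, 3.9]
gripper_width: 0.399
[ 0.49645324 -0.27696575  0.09724306] [-2.47085589  0.89253193  3.90344304]
[ 0.49644673 -0.27697613  0.09722337] [-2.71016875  2.05694726  4.25596454]
[ 0.49645319 -0.2769553   0.09717998] [-2.73739289  1.63547751  4.15810501]
[ 0.49645059 -0.27697568  0.09719382] [-2.93533614  1.82012699  3.56419009]
```

```bash
python3 -m jog '{"rot":[[0,0,0],[0,0,0],[0,0,0],[0,0,0],[0,0,0],[0,0,0],[0,0,0],[0,0,0]],"delta_pos":[[0,0,-0.4],[0,0,0],[-0.66,-3.94,0],[-0.66,-3.94,0],[-0.66,-3.94,0],[-0.66,-3.94,0],[-0.66,-3.94,0],[-0.66,-3.94,0]],"grip":[10,10,10,10,10,10,10,10]}'
```

```text
time_s: 6.87
tcp_pos: [0.4935, -0.3008, 0.097]
ee_rot: [[-0.167, -0.986, 0.002], [-0.986, 0.167, -0.0], [0.0, -0.002, -1.0]]
wrist_force: [0.5, 5.6, 5.4]
gripper_width: 0.404
```

```bash
python3 -m jog '{"rot":[[0,0,0],[0,0,0],[0,0,0],[0,0,0],[0,0,0],[0,0,0],[0,0,0]],"delta_pos":[[-0.66,-3.94,0],[-0.66,-3.94,0],[-0.66,-3.94,0],[-0.66,-3.94,0],[-0.66,-3.94,0],[-0.66,-3.94,0],[-0.66,-3.94,0]],"grip":[10,10,10,10,10,10,10]}'
```

```text
time_s: 7.45
tcp_pos: [0.4886, -0.3284, 0.0969]
ee_rot: [[-0.167, -0.986, 0.002], [-0.986, 0.167, -0.0], [-0.0, -0.002, -1.0]]
wrist_force: [1.7, 4.8, 6.5]
gripper_width: 0.398
```

```bash
python3 -m jog '{"rot":[[0,0,0],[0,0,0],[0,0,0],[0,0,0],[0,0,0],[0,0,0],[0,0,0]],"delta_pos":[[-0.66,-3.94,0],[-0.66,-3.94,0],[-0.66,-3.94,0],[-0.66,-3.94,0],[-0.66,-3.94,0],[-0.66,-3.94,0],[-0.66,-3.94,0]],"grip":[10,10,10,10,10,10,10]}'
```

```text
time_s: 8.03
tcp_pos: [0.4839, -0.3559, 0.0969]
ee_rot: [[-0.167, -0.986, 0.002], [-0.986, 0.167, -0.0], [-0.0, -0.002, -1.0]]
wrist_force: [0.7, 5.6, 5.1]
gripper_width: 0.397
```

```bash
python3 -m jog '{"rot":[[0,0,0],[0,0,0],[0,0,0],[0,0,0],[0,0,0],[0,0,0],[0,0,0]],"delta_pos":[[-0.66,-3.94,0],[-0.66,-3.94,0],[-0.66,-3.94,0],[-0.66,-3.94,0],[-0.66,-3.94,0],[-0.66,-3.94,0],[-0.66,-3.94,0]],"grip":[10,10,10,10,10,10,10]}'
```

```text
time_s: 8.62
tcp_pos: [0.4791, -0.3834, 0.0968]
ee_rot: [[-0.167, -0.986, 0.001], [-0.986, 0.167, -0.0], [-0.0, -0.001, -1.0]]
wrist_force: [0.9, 4.7, 6.0]
gripper_width: 0.401
```

```bash
python3 -m jog '{"rot":[[0,0,0],[0,0,0],[0,0,0],[0,0,0],[0,0,0],[0,0,0]],"delta_pos":[[-0.66,-3.94,0],[-0.66,-3.94,0],[-0.66,-3.94,0],[-0.66,-3.94,0],[-0.5,-3,0],[0,0,0]],"grip":[10,10,10,10,10,10]}'
```

```text
time_s: 9.12
tcp_pos: [0.4758, -0.4027, 0.0968]
ee_rot: [[-0.168, -0.986, 0.001], [-0.986, 0.168, -0.0], [0.0, -0.001, -1.0]]
wrist_force: [1.4, 3.1, 5.2]
gripper_width: 0.4
```

```bash
python3 -m jog '{"rot":[[0,0,0],[0,0,0],[0,0,3],[0,0,3],[0,0,3],[0,0,3],[0,0,0],[0,0,0],[0,0,0],[0,0,0]],"delta_pos":[[0,0,20],[0,0,30],[-5.5,37,10],[-5.5,37,0],[-5.5,37,0],[-5.5,37,0],[-5.5,38,0],[-5.5,38,-10],[-5.5,38,-30],[0,0,-20]],"grip":[10,10,10,10,10,10,10,10,10,10]}'
python3 -m jog '{"rot":[[0,0,0],[0,0,0],[0,0,0],[0,0,0],[0,0,0],[0,0,0]],"delta_pos":[[0,0,-25],[0,0,-20],[0,0,-10],[0,0,0],[0,0,0],[0,0,0]],"grip":[10,10,10,10,10,10]}'
```

```text
time_s: 9.95
tcp_pos: [0.4355, -0.1421, 0.0994]
ee_rot: [[0.045, -0.999, -0.002], [-0.999, -0.045, 0.001], [-0.001, 0.002, -1.0]]
wrist_force: [-0.8, 0.2, -3.7]
gripper_width: 0.4
time_s: 10.45
tcp_pos: [0.4381, -0.146, 0.046]
ee_rot: [[0.041, -0.999, 0.001], [-0.999, -0.041, -0.0], [0.0, -0.001, -1.0]]
wrist_force: [-0.3, 0.1, -3.9]
gripper_width: 0.4
```

```bash
python3 -m jog '{"rot":[[0,0,0],[0,0,0],[0,0,0],[0,0,0],[0,0,0],[0,0,0],[0,0,0]],"delta_pos":[[0,0,-9],[0,0,-3],[0,0,-1],[0,0,-1],[0,0,-0.6],[0,0,0],[0,0,0]],"grip":[10,10,10,10,10,10,10]}'
```

```text
time_s: 11.03
tcp_pos: [0.4379, -0.1455, 0.0314]
ee_rot: [[0.041, -0.999, 0.0], [-0.999, -0.041, -0.0], [0.0, -0.0, -1.0]]
wrist_force: [-0.6, -0.2, -2.4]
gripper_width: 0.402
```

```bash
python3 -m jog '{"rot":[[0,0,0],[0,0,0],[0,0,0],[0,0,0]],"delta_pos":[[0,0,-0.5],[0,0,-0.3],[0,0,0],[0,0,0]],"grip":[10,10,10,10]}'
```

```text
time_s: 11.37
tcp_pos: [0.4379, -0.1455, 0.0305]
ee_rot: [[0.041, -0.999, 0.0], [-0.999, -0.041, -0.0], [0.0, -0.0, -1.0]]
wrist_force: [-0.2, -0.4, -2.8]
gripper_width: 0.399
```

```bash
python3 -m jog '{"rot":[[0,0,0],[0,0,0],[0,0,0],[0,0,0]],"delta_pos":[[0,0,-0.5],[0,0,-0.5],[0,0,0],[0,0,0]],"grip":[10,10,10,10]}'
python3 -c "
from h import *
for i in range(3):
    s=r.sense();print(s['tcp_pos'],s['wrist_force']);vision.capture('top')"
```

```text
time_s: 11.7
tcp_pos: [0.4379, -0.1455, 0.0305]
ee_rot: [[0.042, -0.999, 0.0], [-0.999, -0.042, -0.0], [0.0, -0.0, -1.0]]
wrist_force: [-2.0, 1.2, 8.9]
gripper_width: 0.401
[ 0.43788047 -0.14554841  0.03052544] [-2.002498    1.24931178  8.85031119]
[ 0.4378784  -0.14554125  0.03052885] [-3.16029232  1.40015458  7.78001534]
[ 0.43786463 -0.14554838  0.03051186] [-2.24425698  2.15321374  7.60381334]
```

```bash
python3 -m jog '{"rot":[[0,0,0],[0,0,0],[0,0,0],[0,0,0],[0,0,0],[0,0,0],[0,0,0],[0,0,0],[0,0,0],[0,0,0]],"delta_pos":[[0,0,0.8],[0,0,0],[0,0,0],[0,0,0],[0,0,0],[0,0,0],[0,0,0],[0,0,20],[0,0,35],[0,0,35]],"grip":[100,100,100,100,100,100,100,100,100,100]}'
python3 -m jog '{"rot":[[0,0,-1.5],[0,0,-1.5],[0,0,-1.5],[0,0,-1.5],[0,0,-1.5],[0,0,-1.5],[0,0,-1.5],[0,0,-1.5],[0,0,0],[0,0,0]],"delta_pos":[[13.6,-32,20],[13.6,-32,20],[13.6,-32,20],[13.6,-32,20],[13.6,-32,20],[13.6,-32,20],[13.6,-32,20],[13.6,-32,20],[0,0,0],[0,0,0]],"grip":[100,100,100,100,100,100,100,100,100,100]}'
python3 - <<'E'
from h import *
vision.capture("top");vision.capture("top")
c=cap("wrist","w3");np.save("w3.npy",c,allow_pickle=True);s=r.sense();print(s["tcp_pos"],s["ee_rot"])
C=np.array([.5554,-.35]);a=np.radians(-9.55);R=np.array([[np.cos(a),-np.sin(a)],[np.sin(a),np.cos(a)]])
print(proj(c,[*(C+R@[0,-.052]),.092]),proj(c,[*(C+R@[0,.052]),.1]))
E
```

```text
time_s: 12.68
tcp_pos: [0.4366, -0.1456, 0.1204]
ee_rot: [[0.041, -0.999, -0.004], [-0.999, -0.041, -0.0], [-0.0, 0.004, -1.0]]
wrist_force: [1.3, -0.4, -0.1]
gripper_width: 0.983
time_s: 13.52
tcp_pos: [0.5468, -0.4031, 0.2799]
ee_rot: [[-0.17, -0.986, 0.001], [-0.986, 0.17, 0.0], [-0.0, -0.001, -1.0]]
wrist_force: [-0.5, 0.5, -0.9]
gripper_width: 1.0
[ 0.54575641 -0.4003615   0.27890858] [[-0.166618   -0.98601841 -0.00247604]
 [-0.98602061  0.16661391  0.00177887]
 [-0.00134146  0.00273782 -0.99999535]]
[[313.76158435 220.18429361]] [[314.0872827  341.28684238]]
```

View pics/w3.png

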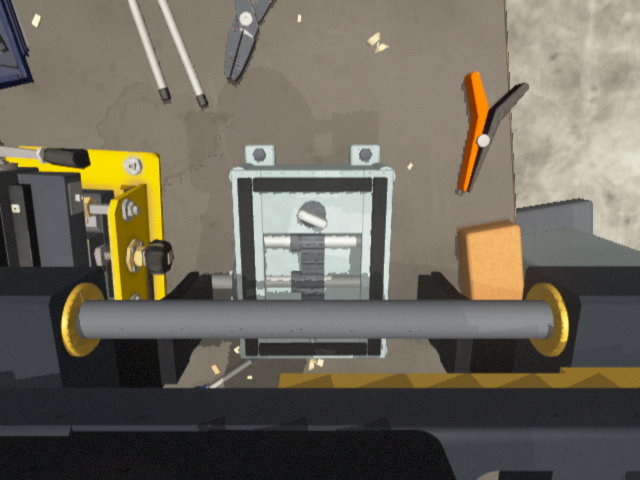

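Wrist view: the wing is at about (312,217), slanting, and agrees with the predicted (314,220). I'll measure its angle.

```bash
python3 - <<'E'
from h import *
c=np.load("w3.npy",allow_pickle=True).item();f=cv2.imread("pics/w3.png")
cv2.imwrite("pics/w3z.png",cv2.resize(f[195:240,285:340],None,fx=8,fy=8,interpolation=cv2.INTER_CUBIC))
hs=f.astype(int);print(f[216,300:326,:].tolist())
g=f[:,:,0].astype(int)
neu=(np.abs(hs[:,:,0]-hs[:,:,2])<6)&(hs[:,:,2]>200)
m=np.zeros((480,640),np.uint8);m[200:235,290:335]=neu[200:235,290:335]
k=max(cv2.findContours(m,0,1)[0],key=cv2.contourArea);b=cv2.boxPoints(cv2.minAreaRect(k));w=ray(c,b,.092)
print(b,w.mean(0),[np.linalg.norm(w[i+1]-w[i]) for i in(0,1)],[np.degrees(np.arctan2(*(w[i+1]-w[i])[[1,0]])) for i in(0,1)])
E
```

```text
[[208, 217, 217], [215, 222, 222], [221, 229, 229], [228, 234, 234], [235, 240, 241], [239, 244, 244], [240, 245, 245], [239, 245, 244], [237, 244, 243], [237, 243, 243], [228, 235, 235], [221, 228, 227], [217, 224, 224], [205, 213, 215], [188, 195, 197], [173, 182, 180], [154, 163, 162], [142, 149, 147], [135, 141, 140], [130, 136, 135], [126, 132, 132], [121, 127, 125], [120, 123, 121], [120, 123, 121], [120, 119, 115], [148, 150, 144]]
[[326. 206.]
 [334. 206.]
 [334. 221.]
 [326. 221.]] [ 0.53290245 -0.40447274  0.092     ] [np.float64(0.006441477152438988), np.float64(0.012323571425840597)] [np.float64(170.30236314829463), np.float64(80.99460745438098)]
```

View pics/w3z.png

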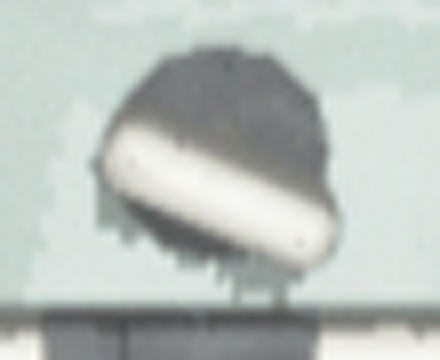

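Wing ends are at about (299.1,214.8) and (325.6,224.4), so its direction is about 150.5° in the world and the fastener stands near +70°. I'll turn the jaws +70° and descend over the wing.

```bash
python3 -m jog '{"rot":[[0,0,7],[0,0,7],[0,0,7],[0,0,7],[0,0,7],[0,0,7],[0,0,7],[0,0,7],[0,0,7],[0,0,7]],"delta_pos":[[0,0,-10],[0,0,-10],[0,0,-10],[0,0,-10],[0,0,-10],[0,0,-10],[0,0,-10],[0,0,-10],[0,0,-10],[0,0,-10]],"grip":[60,60,60,60,60,60,60,60,60,60]}'
python3 -m jog '{"rot":[[0,0,0],[0,0,0],[0,0,0]],"delta_pos":[[0,0,0],[0,0,0],[0,0,0]],"grip":[60,60,60]}'
```

```text
time_s: 14.5
tcp_pos: [0.5459, -0.3998, 0.1794]
ee_rot: [[0.873, -0.488, -0.001], [-0.488, -0.873, 0.001], [-0.002, -0.0, -1.0]]
wrist_force: [-0.5, -0.3, 0.4]
gripper_width: 0.608
time_s: 14.75
tcp_pos: [0.5467, -0.401, 0.1809]
ee_rot: [[0.869, -0.496, 0.0], [-0.496, -0.869, -0.0], [0.0, 0.0, -1.0]]
wrist_force: [1.1, -0.1, -0.5]
gripper_width: 0.601
```

```bash
python3 -m jog '{"rot":[[0,0,0],[0,0,0],[0,0,0],[0,0,0],[0,0,0],[0,0,0]],"delta_pos":[[1,0,-25],[0,0,-25],[0,0,-20],[0,0,-8],[0,0,0],[0,0,0]],"grip":[60,60,60,60,60,60]}'
python3 -m jog '{"rot":[[0,0,0],[0,0,0],[0,0,0],[0,0,0],[0,0,0],[0,0,0],[0,0,0],[0,0,0],[0,0,0],[0,0,0]],"delta_pos":[[0,0,0],[0,0,0],[0,0,0],[0,0,0],[0,0,0],[0,0,0],[0,0,0],[0,0,0],[0,0,0],[0,0,0]],"grip":[2,2,2,2,2,2,2,2,2,2]}'
```

```text
time_s: 15.25
tcp_pos: [0.5481, -0.4019, 0.1033]
ee_rot: [[0.869, -0.495, 0.001], [-0.495, -0.869, -0.001], [0.001, 0.0, -1.0]]
wrist_force: [0.2, -0.3, 0.7]
gripper_width: 0.602
time_s: 16.08
tcp_pos: [0.5477, -0.4013, 0.1023]
ee_rot: [[0.869, -0.494, 0.0], [-0.494, -0.869, 0.0], [-0.0, -0.0, -1.0]]
wrist_force: [0.8, 1.7, 0.8]
gripper_width: 0.092
```

Gripped at 8 mm with low side force, so the estimate was good. I'll turn −70°.

```bash
python3 -m jog '{"rot":[[0,0,-7],[0,0,-7],[0,0,-7],[0,0,-7],[0,0,-7],[0,0,-7],[0,0,-7],[0,0,-7],[0,0,-7],[0,0,-7]],"delta_pos":[[0,0,0],[0,0,0],[0,0,0],[0,0,0],[0,0,0],[0,0,0],[0,0,0],[0,0,0],[0,0,0],[0,0,0]],"grip":[2,2,2,2,2,2,2,2,2,2]}'
python3 -m jog '{"rot":[[0,0,0],[0,0,0],[0,0,0]],"delta_pos":[[0,0,0],[0,0,0],[0,0,0]],"grip":[2,2,2]}'
```

```text
time_s: 16.92
tcp_pos: [0.5474, -0.4014, 0.1023]
ee_rot: [[-0.173, -0.985, -0.001], [-0.985, 0.173, 0.0], [-0.0, 0.001, -1.0]]
wrist_force: [-0.4, 1.7, 0.8]
gripper_width: 0.086
time_s: 17.17
tcp_pos: [0.5474, -0.4014, 0.1023]
ee_rot: [[-0.165, -0.986, -0.0], [-0.986, 0.165, 0.0], [-0.0, 0.0, -1.0]]
wrist_force: [-1.1, 2.0, 2.1]
gripper_width: 0.088
```

```bash
python3 -m jog '{"rot":[[0,0,0],[0,0,0],[0,0,0],[0,0,0],[0,0,0],[0,0,0],[0,0,0],[0,0,0],[0,0,0],[0,0,0]],"delta_pos":[[0,0,0],[0,0,0],[0,0,0],[0,0,0],[0,0,0],[0,0,30],[0,0,35],[0,0,35],[0,0,35],[0,0,35]],"grip":[70,70,70,70,70,70,70,70,70,70]}'
python3 -m jog '{"rot":[[0,0,0],[0,0,0],[0,0,0],[0,0,0]],"delta_pos":[[0,0,0],[0,0,0],[0,0,0],[0,0,0]],"grip":[70,70,70,70]}'
python3 - <<'E'
from h import *
vision.capture("top")
c=cap("wrist","w4");np.save("w4.npy",c,allow_pickle=True);s=r.sense();print(s["tcp_pos"],s["ee_rot"][:,1])
f=cv2.imread("pics/w4.png");cv2.imwrite("pics/w4z.png",cv2.resize(f[150:270,225:405],None,fx=4.4,fy=4.4,interpolation=cv2.INTER_CUBIC))
E
```

```text
time_s: 18.0
tcp_pos: [0.5473, -0.4015, 0.2741]
ee_rot: [[-0.167, -0.986, 0.0], [-0.986, 0.167, -0.0], [0.0, -0.0, -1.0]]
wrist_force: [0.6, -0.3, -0.1]
gripper_width: 0.68
time_s: 18.33
tcp_pos: [0.547, -0.4012, 0.2705]
ee_rot: [[-0.167, -0.986, -0.003], [-0.986, 0.167, 0.002], [-0.001, 0.003, -1.0]]
wrist_force: [-0.2, -0.6, -0.9]
gripper_width: 0.697
[ 0.54708053 -0.40132705  0.2704303 ] [-0.98591368  0.1672258   0.00312251]
```

View pics/w4z.png

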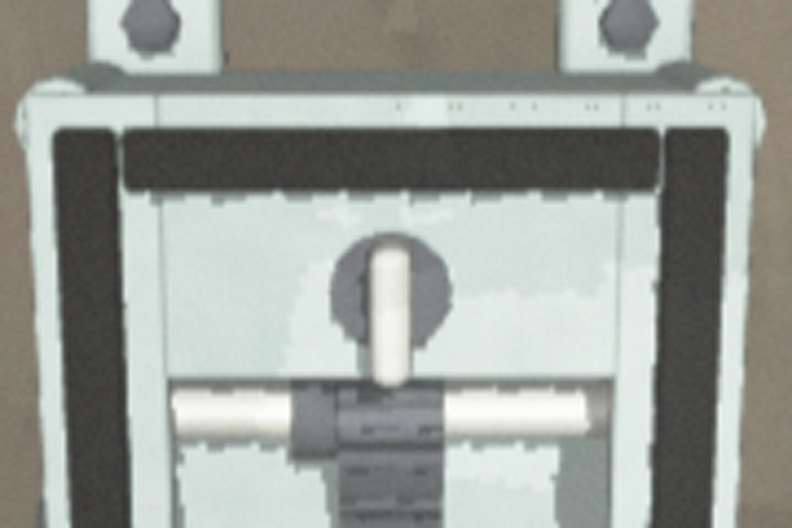

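The wing now lies lengthwise, centred at about (313.6,220.7), and is released. On to the cover.

```bash
python3 -m jog '{"rot":[[0,0,4.2],[0,0,4.2],[0,0,4.2],[0,0,4.2],[0,0,4.2],[0,0,4.2],[0,0,4.2],[0,0,4.2]],"delta_pos":[[-8,34.8,0],[-8,34.8,0],[-8,34.8,0],[-8,34.8,0],[-8,34.8,0],[-8,34.8,0],[-8,34.8,0],[-8,34.8,0]],"grip":[100,100,100,100,100,100,100,100]}'
python3 -m jog '{"rot":[[0,0,4.2],[0,0,4.2],[0,0,4.2],[0,0,4.2],[0,0,4.2],[0,0,4.2],[0,0,4.2],[0,0,0],[0,0,0],[0,0,0]],"delta_pos":[[-8,34.8,0],[-8,34.8,0],[-8,34.8,0],[-8,34.8,0],[-8,34.8,0],[-8,34.8,0],[-8,34.8,0],[0,0,0],[0,0,0],[0,0,0]],"grip":[100,100,100,100,100,100,100,100,100,100]}'
python3 - <<'E'
from h import *
vision.capture("top")
c=cap("wrist","w5");np.save("w5.npy",c,allow_pickle=True);s=r.sense();print(s["tcp_pos"],s["ee_rot"][:,1],s["joints"])
E
```

```text
time_s: 19.1
tcp_pos: [0.4826, -0.1217, 0.2715]
ee_rot: [[0.409, -0.912, -0.002], [-0.912, -0.409, -0.0], [-0.0, 0.001, -1.0]]
wrist_force: [1.0, -0.4, 0.4]
gripper_width: 0.997
time_s: 19.93
tcp_pos: [0.4272, 0.1204, 0.2717]
ee_rot: [[0.803, -0.596, -0.001], [-0.596, -0.803, -0.001], [-0.0, 0.001, -1.0]]
wrist_force: [-0.3, -0.3, -0.1]
gripper_width: 0.998
[0.42755256 0.11954577 0.27188849] [-0.59797947 -0.80151075  0.0010391 ] [ 3.67205940e+01  2.95104615e+00 -2.10263845e+01  3.59747219e-03
 -6.60837025e+01  1.65525910e+01]
```

View pics/w5.png

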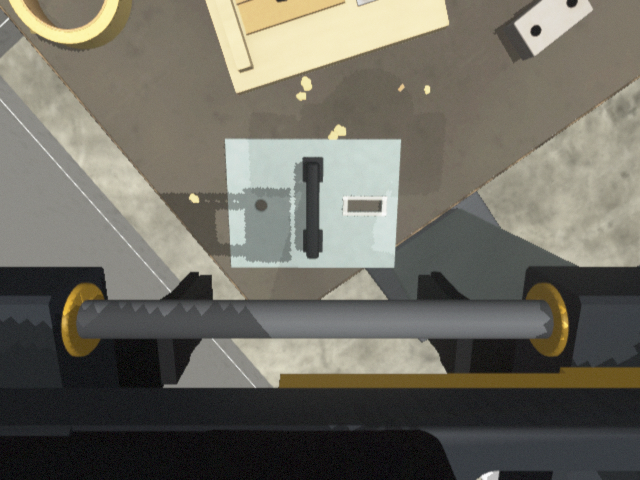

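Wrist view: hole at (261,205), slot at (364.5,206), handle between about (313,163) and (312,253). The cover is nearly square to the tool.

```bash
python3 - <<'E'
from h import *
c=np.load("w5.npy",allow_pickle=True).item();f=cv2.imread("pics/w5.png");g=f.max(2).astype(int)
def blob(x0,x1,y0,y1,t,z):
    m=np.zeros((480,640),np.uint8);m[y0:y1,x0:x1]=g[y0:y1,x0:x1]<t
    k=max(cv2.findContours(m,0,1)[0],key=cv2.contourArea);M=cv2.moments(k);u=[M['m10']/M['m00'],M['m01']/M['m00']];R=cv2.minAreaRect(k);print(u,R);return u,ray(c,[R[0]],z)[0]
print(g[205,252:272].tolist())
u1,h=blob(250,272,195,216,110,.0025);u2,s=blob(340,390,196,218,130,.0025);u3,b=blob(300,328,150,265,75,.043)
print(h,s,"d",np.linalg.norm(h-s),"mid",(h+s)/2,"handle",b,"yaw",np.degrees(np.arctan2(*(h-s)[[1,0]]))-90)
E
```

```text
[147, 146, 125, 96, 81, 82, 86, 89, 81, 85, 84, 87, 87, 87, 89, 123, 147, 149, 147, 144]
[260.57575757575756, 204.93582887700535] ((260.5, 204.5), (11.0, 11.0), 0.0)
[364.29, 205.545] ((364.5, 205.5), (33.0, 11.0), 0.0)
[311.9485450674237, 206.2883841968299] ((312.0, 207.5), (99.0, 18.0), 90.0)
[0.45994983 0.16292871 0.0025    ] [0.39632435 0.07938965 0.0025    ] d 0.10500941407539306 mid [0.42813709 0.12115918 0.0025    ] handle [0.43187096 0.11880667 0.043     ] yaw -37.293822141569834
```

```bash
python3 -m jog '{"rot":[[0,0,0],[0,0,0],[0,0,0],[0,0,0],[0,0,0],[0,0,0],[0,0,0],[0,0,0],[0,0,0],[0,0,0]],"delta_pos":[[0.5,1.2,-30],[0,0,-35],[0,0,-35],[0,0,-35],[0,0,-35],[0,0,-30],[0,0,-20],[0,0,-10],[0,0,0],[0,0,0]],"grip":[100,100,100,100,100,100,100,100,100,100]}'
python3 -m jog '{"rot":[[0,0,0],[0,0,0],[0,0,0],[0,0,0],[0,0,0],[0,0,0],[0,0,0],[0,0,0],[0,0,0],[0,0,0]],"delta_pos":[[0,0,0],[0,0,0],[0,0,0],[0,0,0],[0,0,0],[0,0,0],[0,0,0],[0,0,0],[0,0,0],[0,0,0]],"grip":[5,5,5,5,5,5,5,5,5,5]}'
python3 -m jog '{"rot":[[0,0,0],[0,0,0],[0,0,0],[0,0,0],[0,0,0],[0,0,0]],"delta_pos":[[0,0,0],[0,0,0],[0,0,0],[0,0,0],[0,0,0],[0,0,0]],"grip":[5,5,5,5,5,5]}'
```

```text
time_s: 20.87
tcp_pos: [0.4283, 0.1206, 0.0419]
ee_rot: [[0.801, -0.598, -0.001], [-0.598, -0.801, -0.001], [-0.0, 0.001, -1.0]]
wrist_force: [-0.1, 0.3, 0.0]
gripper_width: 1.002
time_s: 21.7
tcp_pos: [0.428, 0.1216, 0.0422]
ee_rot: [[0.803, -0.597, -0.0], [-0.597, -0.803, -0.0], [-0.0, 0.0, -1.0]]
wrist_force: [-0.1, -0.1, 0.2]
gripper_width: 0.325
time_s: 22.2
tcp_pos: [0.428, 0.1216, 0.0422]
ee_rot: [[0.802, -0.597, -0.0], [-0.597, -0.802, 0.0], [-0.0, -0.0, -1.0]]
wrist_force: [-0.3, -0.6, 0.7]
gripper_width: 0.13
```

```bash
python3 -m jog '{"rot":[[0,0,0],[0,0,0],[0,0,0],[0,0,0],[0,0,0],[0,0,0],[0,0,0],[0,0,0],[0,0,0],[0,0,0]],"delta_pos":[[0,0,5],[0,0,10],[0,0,20],[0,0,30],[0,0,35],[0,0,35],[0,0,35],[0,0,35],[0,0,35],[0,0,0]],"grip":[5,5,5,5,5,5,5,5,5,5]}'
python3 -m jog '{"rot":[[0,0,2],[0,0,2],[0,0,2],[0,0,2],[0,0,2],[0,0,2],[0,0,2]],"delta_pos":[[9,-33,0],[9,-33,0],[9,-33,0],[9,-33,0],[9,-33,0],[9,-33,0],[9,-33,0]],"grip":[5,5,5,5,5,5,5]}'
python3 -m jog '{"rot":[[0,0,2],[0,0,2],[0,0,2],[0,0,2],[0,0,2],[0,0,2],[0,0,1],[0,0,0],[0,0,0],[0,0,0]],"delta_pos":[[9,-33,0],[9,-33,0],[9,-33,0],[9,-33,0],[9,-33,0],[9,-33,0],[9,-33,0],[2,-9,0],[0,0,0],[0,0,0]],"grip":[5,5,5,5,5,5,5,5,5,5]}'
python3 - <<'E'
from h import *
for i in range(6): vision.capture("top")
c=cap("wrist","w6");np.save("w6.npy",c,allow_pickle=True);s=r.sense();print(s)
for n in("scene","top"):
    t=cap(n,n+"6");np.save(n+"6.npy",t,allow_pickle=True)
E
```

```text
time_s: 23.03
tcp_pos: [0.4309, 0.1227, 0.2895]
ee_rot: [[0.803, -0.596, 0.013], [-0.596, -0.803, 0.006], [0.007, -0.013, -1.0]]
wrist_force: [2.0, 0.9, -2.2]
gripper_width: 0.137
time_s: 23.62
tcp_pos: [0.49, -0.1109, 0.2809]
ee_rot: [[0.924, -0.383, -0.003], [-0.383, -0.924, 0.001], [-0.003, 0.0, -1.0]]
wrist_force: [0.9, 0.1, -3.9]
gripper_width: 0.136
time_s: 24.45
tcp_pos: [0.5551, -0.3491, 0.28]
ee_rot: [[0.986, -0.169, -0.004], [-0.169, -0.986, 0.003], [-0.004, -0.002, -1.0]]
wrist_force: [1.5, 0.2, -4.4]
gripper_width: 0.134
{'time_s': 24.8, 'joints': array([-1.79790447e+01,  2.39991718e+01,  8.54762405e+00, -9.40679317e-03,
       -7.45157335e+01,  9.84231858e+01]), 'joint_velocities': array([-0.32116733,  0.24172444,  0.27206724, -0.02325908,  0.02345274,
        0.09987048]), 'effort': array([-2.68091331e-02, -4.38762975e+01,  2.10426521e+01,  4.84795287e+00,
        6.36940054e-02, -8.90618521e-04]), 'tcp_pos': array([ 0.55607575, -0.34841203,  0.28280053]), 'ee_rot': array([[ 9.86116780e-01, -1.66052236e-01,  5.92005969e-04],
       [-1.66052250e-01, -9.86116955e-01, -2.57720116e-05],
       [ 5.88066624e-04, -7.28897100e-05, -9.99999824e-01]]), 'wrist_force': array([ 0.31444575,  0.15653731, -4.01569814]), 'moment': array([-0.05668968,  0.12138253,  0.01080527]), 'gripper_width': 0.134895535306799}
```

View pics/w6.png

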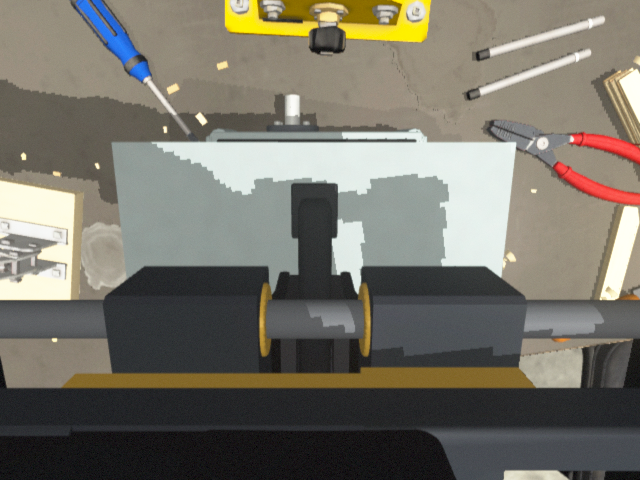

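The wrist view shows the far cover corners at about (112,142) and (516,142), with the housing's rear edge just beyond. I'll work out the cover's pose in the hand.

```bash
python3 - <<'E'
from h import *
c=np.load("w6.npy",allow_pickle=True).item();f=cv2.imread("pics/w6.png");g=cv2.cvtColor(f,cv2.COLOR_BGR2GRAY).astype(int)
# far edge row per column (subpixel gradient max), side edges per row
E=[]
for x in list(range(130,205,5))+list(range(430,505,5)):
    d=np.diff(g[128:156,x]);k=d.argmax();E.append([x,128+k+1.0])
Lf=[[90+np.abs(np.diff(g[y,90:150])).argmax()+1.0,y] for y in range(160,255,5)]
Rt=[[490+np.abs(np.diff(g[y,490:540])).argmax()+1.0,y] for y in range(150,255,5)]
z=.2828-.042+.005
def fit(A): 
    return cv2.fitLine(ray(c,A,z)[:,:2].astype(np.float32),cv2.DIST_HUBER,0,.001,.001).ravel().astype(float)
def isect(a,b):
    t=np.linalg.solve(np.c_[a[:2],-b[:2]],b[2:]-a[2:]);return a[2:]+t[0]*a[:2]
e,l,rr=fit(E),fit(Lf),fit(Rt);A,B=isect(e,l),isect(e,rr)
print(A,B,"w(170)",np.linalg.norm(A-B));y=(A-B)/np.linalg.norm(A-B);yaw=np.degrees(np.arctan2(y[1],y[0]))-90
x=np.array([y[1],-y[0]]);C=(A+B)/2-.065*x;print("yaw",yaw,"centre",C,"tcp .5561 -.3484 yaw",np.degrees(np.arctan2(.98612,.16605))-90)
E
```

```text
[ 0.63372502 -0.27612634] [ 0.60558664 -0.44261007] w(170) 0.16884490023940088
yaw -9.593230314859412 centre [ 0.55556481 -0.34853581] tcp .5561 -.3484 yaw -9.558211168300105
```

```bash
python3 -m jog '{"rot":[[0,0,0],[0,0,0],[0,0,0],[0,0,0],[0,0,0],[0,0,0],[0,0,0],[0,0,0],[0,0,0]],"delta_pos":[[0,-1.6,-20],[0,0,-30],[0,0,-30],[0,0,-25],[0,0,-15],[0,0,-10],[0,0,0],[0,0,0],[0,0,0]],"grip":[5,5,5,5,5,5,5,5,5]}'
python3 - <<'E'
from h import *
for i in range(3):
    s=r.sense();print(s["tcp_pos"],s["wrist_force"]); cap("scene")
c=cap("scene");f=c["frame"][:,:,::-1]
u=proj(c,[.556,-.35,.1])[0].astype(int);print(u)
t=cap("top");v=proj(t,[.556,-.35,.1])[0].astype(int)
a=cv2.resize(f[u[1]-50:u[1]+50,u[0]-60:u[0]+60],None,fx=3.3,fy=3.3,interpolation=cv2.INTER_CUBIC)
b=cv2.resize(t["frame"][v[1]-50:v[1]+50,v[0]-60:v[0]+60,::-1],None,fx=3.3,fy=3.3,interpolation=cv2.INTER_CUBIC)
cv2.imwrite("pics/s7.png",np.hstack([a,b]))
E
```

```text
time_s: 25.65
tcp_pos: [0.5572, -0.3515, 0.1541]
ee_rot: [[0.986, -0.167, 0.003], [-0.167, -0.986, -0.002], [0.003, 0.001, -1.0]]
wrist_force: [-0.2, 0.5, -3.2]
gripper_width: 0.134
[ 0.5571522  -0.35146566  0.15412935] [-0.18134106  0.46339383 -3.16540734]
[ 0.55716146 -0.35142763  0.15429762] [-0.58835838 -0.63422207 -3.07950849]
[ 0.55697354 -0.35135024  0.15421288] [-0.17439824 -0.33137328 -3.50078623]
[373 183]
```

View pics/s7.png

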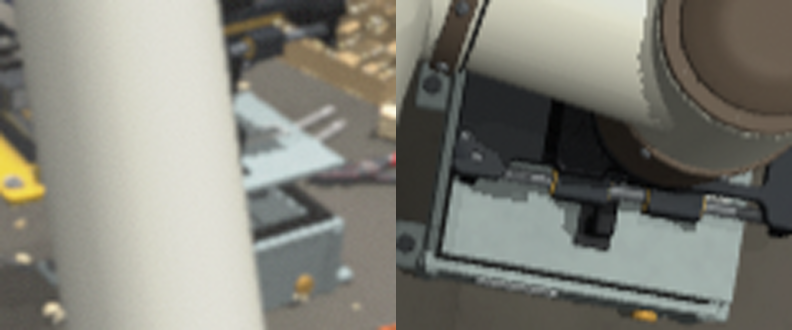

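Views: arm hides most of the scene view; the top view shows the cover parallel over the housing. TCP is off target by (+0.9,−1.4) mm; correcting, then descending onto the pin slowly.

```bash
python3 -m jog '{"rot":[[0,0,0],[0,0,0],[0,0,0],[0,0,0],[0,0,0]],"delta_pos":[[-0.9,1.4,-3],[0,0,-2],[0,0,0],[0,0,0],[0,0,0]],"grip":[5,5,5,5,5]}'
python3 - <<'E'
from h import *
for i in range(6):
    s=r.sense();print(s["tcp_pos"],s["wrist_force"]); cap("scene")
E
```

```text
time_s: 26.32
tcp_pos: [0.5552, -0.3496, 0.1472]
ee_rot: [[0.986, -0.167, -0.0], [-0.167, -0.986, -0.0], [-0.0, 0.0, -1.0]]
wrist_force: [-0.5, 0.3, -3.4]
gripper_width: 0.132
[ 0.55517743 -0.34957736  0.14720611] [-0.5203541  0.3456736 -3.4298275]
[ 0.55519074 -0.34962147  0.14724235] [ 0.63579984  0.13389768 -3.37679853]
[ 0.55523111 -0.34960693  0.14727376] [ 0.13634052 -0.62841874 -3.79436383]
[ 0.55521671 -0.34961856  0.14732664] [ 0.29716647  0.36336661 -3.61738193]
[ 0.55522604 -0.3496263   0.14735235] [ 0.31556751 -0.05178137 -3.49596622]
[ 0.55521612 -0.34959465  0.14731825] [ 0.01366892  0.36632194 -4.67115752]
```

```bash
python3 -m jog '{"rot":[[0,0,0],[0,0,0],[0,0,0],[0,0,0],[0,0,0],[0,0,0],[0,0,0]],"delta_pos":[[0.8,-0.4,-1],[0,0,-2],[0,0,-2],[0,0,-2],[0,0,-2],[0,0,0],[0,0,0]],"grip":[5,5,5,5,5,5,5]}'
```

```text
time_s: 27.2
tcp_pos: [0.5558, -0.3499, 0.138]
ee_rot: [[0.986, -0.167, -0.001], [-0.167, -0.986, 0.0], [-0.001, -0.0, -1.0]]
wrist_force: [-0.1, -0.3, -4.0]
gripper_width: 0.131
```

```bash
python3 -m jog '{"rot":[[0,0,0],[0,0,0],[0,0,0],[0,0,0],[0,0,0],[0,0,0]],"delta_pos":[[0,0,-2],[0,0,-2],[0,0,-2],[0,0,-2],[0,0,0],[0,0,0]],"grip":[5,5,5,5,5,5]}'
```

```text
time_s: 27.7
tcp_pos: [0.5558, -0.3499, 0.13]
ee_rot: [[0.986, -0.167, -0.0], [-0.167, -0.986, 0.0], [-0.001, -0.0, -1.0]]
wrist_force: [-0.7, -0.2, -3.7]
gripper_width: 0.135
```

Both the pin (100) and the wing (92) are now inside the cover with no contact force. I'll continue down.

```bash
python3 -m jog '{"rot":[[0,0,0],[0,0,0],[0,0,0],[0,0,0],[0,0,0],[0,0,0],[0,0,0],[0,0,0]],"delta_pos":[[0,0,-3],[0,0,-3],[0,0,-3],[0,0,-3],[0,0,-3],[0,0,-1.5],[0,0,0],[0,0,0]],"grip":[5,5,5,5,5,5,5,5]}'
```

```text
time_s: 28.37
tcp_pos: [0.556, -0.35, 0.1137]
ee_rot: [[0.986, -0.167, -0.0], [-0.167, -0.986, -0.0], [-0.0, 0.0, -1.0]]
wrist_force: [-0.2, -0.4, -4.5]
gripper_width: 0.136
```

```bash
python3 -m jog '{"rot":[[0,0,0],[0,0,0],[0,0,0],[0,0,0]],"delta_pos":[[0,0,-1],[0,0,-0.5],[0,0,0],[0,0,0]],"grip":[5,5,5,5]}'
```

```text
time_s: 28.7
tcp_pos: [0.5561, -0.35, 0.1126]
ee_rot: [[0.986, -0.167, 0.001], [-0.167, -0.986, -0.0], [0.001, 0.0, -1.0]]
wrist_force: [-0.2, 0.8, -2.9]
gripper_width: 0.134
```

```bash
python3 -m jog '{"rot":[[0,0,0],[0,0,0],[0,0,0],[0,0,0],[0,0,0],[0,0,0]],"delta_pos":[[0,0,-0.5],[0,0,-0.5],[0,0,-0.5],[0,0,0],[0,0,0],[0,0,0]],"grip":[5,5,5,5,5,5]}'
python3 - <<'E'
from h import *
F=[]
for i in range(8):
    s=r.sense();F.append([*s["wrist_force"],*s["moment"],*s["tcp_pos"]]); cap("scene")
print(np.mean(F,0).round(4),np.std(F,0).round(3));print(s["ee_rot"])
E
```

```text
time_s: 29.2
tcp_pos: [0.556, -0.35, 0.1115]
ee_rot: [[0.986, -0.167, 0.0], [-0.167, -0.986, -0.0], [0.0, 0.0, -1.0]]
wrist_force: [-2.4, 2.3, 3.7]
gripper_width: 0.136
[-2.6859  2.8328  4.4033  0.6325  0.8151  0.0153  0.556  -0.35    0.1114] [0.332 0.284 0.823 0.073 0.064 0.04  0.    0.    0.   ]
[[ 9.85938842e-01 -1.67106407e-01  2.19530429e-04]
 [-1.67106352e-01 -9.85938845e-01 -2.46953487e-04]
 [ 2.57711087e-04  2.06796106e-04 -9.99999945e-01]]
```

```bash
python3 -m jog '{"rot":[[0,0,0],[0,0,0],[0,0,0],[0,0,0]],"delta_pos":[[-0.1,0.1,-0.4],[-0.1,0.1,-0.3],[0,0,0],[0,0,0]],"grip":[5,5,5,5]}'
python3 - <<'E'
from h import *
F=[]
for i in range(8):
    s=r.sense();F.append([*s["wrist_force"],*s["moment"],*s["tcp_pos"]]); cap("scene")
print(np.mean(F,0).round(4),np.std(F,0).round(3))
E
```

```text
time_s: 29.93
tcp_pos: [0.5559, -0.35, 0.1111]
ee_rot: [[0.986, -0.167, 0.001], [-0.167, -0.986, -0.001], [0.001, 0.001, -1.0]]
wrist_force: [-3.2, 3.7, 7.6]
gripper_width: 0.134
[-3.3539e+00  3.3725e+00  6.9582e+00  6.9250e-01  9.5580e-01 -4.8000e-03
  5.5600e-01 -3.5000e-01  1.1110e-01] [0.278 0.539 0.516 0.031 0.031 0.033 0.    0.    0.   ]
```

```bash
python3 -m jog '{"rot":[[0,0,0],[0,0,0],[0,0,0],[0,0,0],[0,0,0]],"delta_pos":[[-0.2,0.2,-0.3],[-0.2,0.2,-0.3],[-0.1,0.1,-0.3],[0,0,0],[0,0,0]],"grip":[5,5,5,5,5]}'
python3 - <<'E'
from h import *
F=[]
for i in range(16):
    s=r.sense();F.append([*s["wrist_force"],*s["moment"],*s["tcp_pos"]]); cap("scene")
print(np.mean(F,0).round(4),np.std(F,0).round(3));print(s["ee_rot"])
E
```

```text
time_s: 30.75
tcp_pos: [0.5559, -0.3499, 0.111]
ee_rot: [[0.986, -0.167, 0.002], [-0.167, -0.986, -0.002], [0.002, 0.001, -1.0]]
wrist_force: [-2.8, 2.8, 7.9]
gripper_width: 0.135
[-3.2185  2.4246  8.334   0.5016  0.9376 -0.0231  0.5559 -0.3499  0.1109] [0.429 0.495 0.552 0.028 0.03  0.034 0.    0.    0.   ]
[[ 0.98600258 -0.16671733  0.00205856]
 [-0.16671371 -0.98600366 -0.00182022]
 [ 0.0023332   0.00145155 -0.99999622]]
```

```bash
python3 -m jog '{"rot":[[0.06,0.06,0],[0.06,0.06,0],[0,0,0],[0,0,0],[0,0,0]],"delta_pos":[[0,0,-0.3],[0,0,-0.2],[0,0,0],[0,0,0],[0,0,0]],"grip":[5,5,5,5,5]}'
cat > fs.py <<'E'
from h import *
F=[]
for i in range(16):
    s=r.sense();F.append([*s["wrist_force"],*s["moment"],*s["tcp_pos"]]); cap("scene")
print(np.mean(F,0).round(4),np.std(F,0).round(3));print(s["ee_rot"][:,2],s["time_s"])
E
python3 fs.py
```

```text
time_s: 31.97
tcp_pos: [0.556, -0.35, 0.1108]
ee_rot: [[0.986, -0.167, 0.0], [-0.167, -0.986, 0.0], [0.0, -0.0, -1.0]]
wrist_force: [-3.8, 3.7, 10.3]
gripper_width: 0.131
[-3.3839e+00  2.8379e+00  9.7520e+00  5.9390e-01  1.0457e+00 -8.0000e-03
  5.5600e-01 -3.5000e-01  1.1080e-01] [0.378 0.481 0.414 0.023 0.041 0.023 0.    0.    0.   ]
[ 1.59519735e-04  6.25365739e-05 -9.99999985e-01] 32.7167
```

```bash
python3 -m jog '{"rot":[[0,0,0],[0,0,0],[0,0,0],[0,0,0]],"delta_pos":[[0,0,-0.2],[0,0,0],[0,0,0],[0,0,0]],"grip":[5,5,5,5]}'
python3 fs.py
python3 - <<'E'
from h import *
t=cap("top")["frame"][130:330,100:500,::-1];w=cap("wrist")["frame"][80:300,80:560,::-1]
cv2.imwrite("pics/fin.png",np.vstack([cv2.resize(t,(600,300)),cv2.resize(w,(600,275))]))
E
```

```text
time_s: 33.1
tcp_pos: [0.556, -0.35, 0.1108]
ee_rot: [[0.986, -0.167, 0.0], [-0.167, -0.986, 0.0], [0.0, -0.0, -1.0]]
wrist_force: [-4.3, 3.4, 9.0]
gripper_width: 0.133
[-3.68800e+00  3.27920e+00  1.03267e+01  6.49200e-01  1.11160e+00
 -3.00000e-04  5.56000e-01 -3.50000e-01  1.10700e-01] [0.47  0.532 0.538 0.025 0.024 0.034 0.    0.    0.   ]
[ 1.65887947e-04  3.27280763e-05 -9.99999986e-01] 33.85
```

View pics/fin.png

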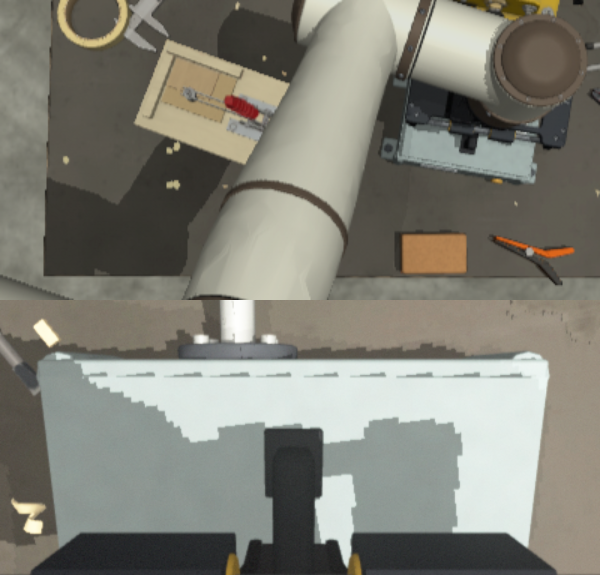

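The cover lies flush and square on the housing, with an even line along the rear edge; the cork and spring clamp are undisturbed. I'm handing in.

```bash
python3 -c "
from station import finish_job
print(finish_job())"
```

```text
the job is handed in; nothing more can be done
None
```

The job is done in the order you asked and handed in at about 34 s, with the cover still held and pressed on the seal.

- **Seal:** I ran the block along the front strip from left to right, overrunning both ends. Net downforce read about 8–9 N on the way; the standing start read about 7 N, and I raised it before sliding. I kept the block about 11 mm outboard of the strip's centre line to stay off the end strips.
- **Block:** It is back flat on the bench about 4 mm from where it lay. Contact read about 11 N just before I let go.
- **Fastener:** I turned the wing about 70° and let go. The camera afterwards showed it lengthwise to the housing.
- **Cover:** It went over the pin and wing with no noticeable contact force and lies level to about 0.01° with roughly 1.2 mm of seal compression. The wrist reads about 10.3 N push. With the cover's own 4 N or so, that is about 14 N on the seals.

**Checks that disagreed or could not be made:**
- A side force of about 5 N remains in the grip, which I take to be friction and arm flex.
- I measured the cover's yaw as about −37°, outside the stated −0.5 to 0 rad. I worked from the measured value.
- The arm hid the block in the last top view, and the pin and wing were not visible in the final pictures.
- The cork block and spring clamp show undisturbed in the last picture.

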